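# Gauge and sort bored spacers on the electronics bench

## Robot

A 6-joint arm with a two-finger parallel gripper is mounted at the origin on the work surface. World frame = base frame: x ahead of the robot, y to its left, z up, the work surface at z = 0. Lengths are in m, angles in degrees, forces in N, time in s.
With the tool pointing down it reaches from about 0.325 to 0.775 m from the base axis. Payload 9.3 kg.
Tool frame: the origin (TCP) lies midway between the tips of the shut fingers; the grasp point (between the pads) lies 19 mm behind it; z points along the fingers, y is the line along which they close (so a half turn about z gives the same grasp; the last joint's range is limited). The gripper opens to 85 mm and grips with 20 to 120 N. Pads are 22 mm wide; open, the fingers measure 114 mm over their backs; the gripper's body (76 mm by 85 mm) begins 54 mm behind the grasp point. The pads swing forward as they close: fully open they stand 13 mm farther back than shut.
Start: joints at [-77.899, 14.817, 1.232, 76.415, 0, 81.257], TCP at [0.196, -0.514, 0.231] pointing down, gripper open.
Joint ranges: [-174.27, 174.27], [-52.1, 104.24], [-59.71, 78.15], [-110.17, 111.67], [-87.03, 83.33], [-180, 180]. Speed limits (degrees/s): [127.2, 127.2, 159.86, 180, 180, 180].

## Interface

Orientations are given as a 3x3 rotation matrix whose columns are the frame's x, y, z axes.
In Python, from cell import read_state, vision, workorder gives the robot as it stands.
- The arm moves only by the tool send_rows, never from a script. Its argument "rows" is a list of rows, each a list of 3 entries, a list of its own where there are three numbers: the finger opening in mm, from 0 to 85.4, then the shift along the tool's x, y, z in units of 40 mm (1.0 is 40 mm), then the turn about the tool's z in units of 5 degrees (1.0 is 5 degrees). In form: [[jaw, [dx, dy, dz], roll], ...]. A call has 1 to 20 rows; each row is the pose to reach, as a shift and turn from the pose commanded when the call began, along the tool's axes at that moment; what a row does not reach only later rows make up. A row lasts 1/12 s, in which the tool goes at most 41.7 mm and 7.16 degrees, less where a joint would pass 70% of its speed; a pose out of reach is approached as far as the arm can. A call with a gripper value outside its range is refused whole. The fingers move at their own pace and stop on an object; "newtons" is the grip in N (left out, the last holds). Time passes only in rows, so rows that repeat a pose let the fingers close. It gives the time, the measured TCP pose, the force, the opening and the grip force at its end, in the units of the state.
- read_state(): the state, without advancing time (a new reading comes with each control period).
- vision.read_camera(name): name is "scene" or "top" or "wrist"; returns the picture (400x640x3 uint8, blue, green, red); there is no depth.
- vision.camera_info(name): a dict with "intrinsics" (3x3 intrinsics, pixels), "cam_to_world" (4x4, takes a point from camera to world coordinates). Camera axes: x right, y down, z forward; pixel columns grow to the right and rows downward; lengths in m; the calibration is good to about 2 mm. A picture is of the moment at which its call begins: read the wrist's pose just before it. camera_info takes no time and is no camera call; for the wrist camera it gives the pose at the moment of the call.
- workorder.finish_job(): hands the job in; it is judged then, once.
The state is a dict: "time_s": time; "q": joint angles; "qd": joint speeds; "tau": joint torques, N m; "tool_pos": TCP position; "orientation": TCP orientation; "wrist_force": force on the tool from outside, world axes, zero at the start; "wrist_torque": the same for the moment, N m; "width": opening from 0.0 (shut) to 1.0 (fully open); "finger_force": force on a finger pad.
Only numpy, scipy, OpenCV 4.12 (cv2) and the standard library are available. Lean on these libraries where they do the work, as an engineer would, in place of code of your own. Each camera call takes 0.05 s, during which the arm holds its last target. There are 200 camera calls.

## Task

Take the pin gauge from its stand and wet its tip by pushing it down on the solvent dispenser's sprung dish, all the way, then letting the dish spring back. With the pin, probe the bores of the grey spacers on the black mat and sort every spacer: stand those bored right through upright in the blue tray and those with a blind bore upright in the red tray, side by side on the tray's floor. Put the gauge back upright in its stand, pin down and fully home, and leave the other things on the bench where they are.

Things in the scene. Friction and masses are not known exactly. Their poses are not given: they have to be found in the camera images.
- intake: Black rubber bench mat, 220 (x) x 320 (y) mm, 1 mm thin, flat on the bench; the spacers to be checked stand on it (underside at bench height). Origin: its centre, on the bench.
- blue_tray: Fixed blue shallow tray for the through-bored spacers, 240 (its own x) x 120 (y) mm outside, walls and floor 5 mm thick, lip top 13 mm above the bench; holds a row of three spacers along its x, 65 mm apart. Origin: centre of its underside.
- red_tray: Fixed red shallow tray for the blind spacers, the same size as the blue one. Origin: centre of its underside.
- stand: Fixed wooden gauge stand, block 70 x 70 x 78 mm high with an upright hole of 14 mm diameter right through its centre. Origin: centre of its underside, on the bench.
- gauge: Loose pin gauge, 0.15 kg, standing upright in the stand: a steel pin of 8 mm diameter, 74 mm long, pointing down, then a waisted handle: aluminium collar 30 mm diameter 8 mm high, black waist 18 mm diameter 48 mm high, aluminium collar 30 mm diameter 8 mm high with a green band. The lower collar rests on the stand's top, so that the pin's tip is 4 mm above the bench. Origin: the pin's tip, z along the gauge towards the handle; overall length 138 mm.
- gauge_grip (a point): Middle of the gauge's waist, on its axis, 107 mm from the pin's tip: the place to grip it.
- dispenser: Fixed yellow solvent pump dispenser bottle, 68 mm diameter, 105 mm high up to its round steel dish. Origin: centre of its underside, on the bench.
- dish_top (a point): Centre of the upper face of the dispenser's sprung dish (52 mm diameter, with a 3 mm high rim), 105 mm above the bench when up. It moves with the dish.
- dish (a joint): How far the dish is pushed down, in m: 0 up, 0.012 fully down. The spring needs about 2 N to start and 7 N at the bottom; it comes up by itself.
- spacer_a: Loose grey plastic spacer, a round pillar 54 mm diameter, 52 mm high, 0.13 to 0.21 kg, standing upright, with an upright central bore of 18 mm diameter open at the top. Some spacers are bored right through, in others the bore is blind: a blackened steel plug pressed into the lower 22 mm closes it 30 mm below the mouth. From above and outside they look alike, and which is which is not told. May be absent. Origin: centre of its underside, z up along the bore.
- spacer_b: Loose grey plastic spacer, a round pillar 54 mm diameter, 52 mm high, 0.13 to 0.21 kg, standing upright, with an upright central bore of 18 mm diameter open at the top. Some spacers are bored right through, in others the bore is blind: a blackened steel plug pressed into the lower 22 mm closes it 30 mm below the mouth. From above and outside they look alike, and which is which is not told. May be absent. Origin: centre of its underside, z up along the bore.
- spacer_c: Loose grey plastic spacer, a round pillar 54 mm diameter, 52 mm high, 0.13 to 0.21 kg, standing upright, with an upright central bore of 18 mm diameter open at the top. Some spacers are bored right through, in others the bore is blind: a blackened steel plug pressed into the lower 22 mm closes it 30 mm below the mouth. From above and outside they look alike, and which is which is not told. May be absent. Origin: centre of its underside, z up along the bore.
- spacer_d: Loose grey plastic spacer, a round pillar 54 mm diameter, 52 mm high, 0.13 to 0.21 kg, standing upright, with an upright central bore of 18 mm diameter open at the top. Some spacers are bored right through, in others the bore is blind: a blackened steel plug pressed into the lower 22 mm closes it 30 mm below the mouth. From above and outside they look alike, and which is which is not told. May be absent. Origin: centre of its underside, z up along the bore.
- spacer_e: Loose grey plastic spacer, a round pillar 54 mm diameter, 52 mm high, 0.13 to 0.21 kg, standing upright, with an upright central bore of 18 mm diameter open at the top. Some spacers are bored right through, in others the bore is blind: a blackened steel plug pressed into the lower 22 mm closes it 30 mm below the mouth. From above and outside they look alike, and which is which is not told. May be absent. Origin: centre of its underside, z up along the bore.
- spacer_f: Loose grey plastic spacer, a round pillar 54 mm diameter, 52 mm high, 0.13 to 0.21 kg, standing upright, with an upright central bore of 18 mm diameter open at the top. Some spacers are bored right through, in others the bore is blind: a blackened steel plug pressed into the lower 22 mm closes it 30 mm below the mouth. From above and outside they look alike, and which is which is not told. May be absent. Origin: centre of its underside, z up along the bore.
- solder_reel: Bystander: red reel of solder, 60 mm diameter, 46 mm high, standing on end. Origin: centre of its underside.
- flux_bottle: Bystander: small amber bottle, 36 mm diameter, 75 mm high. Origin: centre of its underside.
- screwdriver: Bystander: orange screwdriver, 160 mm long, lying on the bench. Origin: under its middle.

How it is judged (in metres and radians):
On the way, in this order (a step that is already met when the one before it is completed fails the run):
1. the dispenser's dish is pushed down at least 9 mm by the gauge (value of joint dish above 0.009 m and contact force between gauge and dish above 0.5 N), for 0.1 s.
2. the dish is up again, the gauge clear of it (value of joint dish below 0.002 m and contact force between gauge and dish below 0.1 N), for 0.1 s.
3. the gauge's pin is at least 18 mm down in the bore of a spacer (((z of gauge in the frame of spacer_a between -0.005 and 0.034 m and x of gauge in the frame of spacer_a between -0.009 and 0.009 m and y of gauge in the frame of spacer_a between -0.009 and 0.009 m) or (z of gauge in the frame of spacer_b between -0.005 and 0.034 m and x of gauge in the frame of spacer_b between -0.009 and 0.009 m and y of gauge in the frame of spacer_b between -0.009 and 0.009 m) or (z of gauge in the frame of spacer_c between -0.005 and 0.034 m and x of gauge in the frame of spacer_c between -0.009 and 0.009 m and y of gauge in the frame of spacer_c between -0.009 and 0.009 m) or (z of gauge in the frame of spacer_d between -0.005 and 0.034 m and x of gauge in the frame of spacer_d between -0.009 and 0.009 m and y of gauge in the frame of spacer_d between -0.009 and 0.009 m) or (z of gauge in the frame of spacer_e between -0.005 and 0.034 m and x of gauge in the frame of spacer_e between -0.009 and 0.009 m and y of gauge in the frame of spacer_e between -0.009 and 0.009 m) or (z of gauge in the frame of spacer_f between -0.005 and 0.034 m and x of gauge in the frame of spacer_f between -0.009 and 0.009 m and y of gauge in the frame of spacer_f between -0.009 and 0.009 m))), for 0.1 s.
At the end, for the whole second after the job is handed in: Every spacer stands upright (7 degrees) and still on a tray floor: through-bored ones in blue, blind ones in red (told by weight: the steel plug makes blind ones weigh over 1.6 N). The gauge stands upright in the stand, its collar within 8 mm of the top; the dish is up (2 mm) (((x of spacer_a in the frame of blue_tray between -0.093 and 0.093 m and y of spacer_a in the frame of blue_tray between -0.033 and 0.033 m and z of spacer_a in the frame of blue_tray below 0.009 m and contact force between spacer_a and blue_tray between 0.8 and 1.6 N) or (x of spacer_a in the frame of red_tray between -0.093 and 0.093 m and y of spacer_a in the frame of red_tray between -0.033 and 0.033 m and z of spacer_a in the frame of red_tray below 0.009 m and contact force between spacer_a and red_tray above 1.6 N)) and angle between each of spacer_a, spacer_b, spacer_c, spacer_d, spacer_e, spacer_f, gauge's own z axis and vertical below 0.12 rad and linear speed of each of spacer_a, spacer_b, spacer_c, spacer_d, spacer_e, spacer_f, gauge below 0.02 m/s and ((x of spacer_b in the frame of blue_tray between -0.093 and 0.093 m and y of spacer_b in the frame of blue_tray between -0.033 and 0.033 m and z of spacer_b in the frame of blue_tray below 0.009 m and contact force between spacer_b and blue_tray between 0.8 and 1.6 N) or (x of spacer_b in the frame of red_tray between -0.093 and 0.093 m and y of spacer_b in the frame of red_tray between -0.033 and 0.033 m and z of spacer_b in the frame of red_tray below 0.009 m and contact force between spacer_b and red_tray above 1.6 N)) and ((x of spacer_c in the frame of blue_tray between -0.093 and 0.093 m and y of spacer_c in the frame of blue_tray between -0.033 and 0.033 m and z of spacer_c in the frame of blue_tray below 0.009 m and contact force between spacer_c and blue_tray between 0.8 and 1.6 N) or (x of spacer_c in the frame of red_tray between -0.093 and 0.093 m and y of spacer_c in the frame of red_tray between -0.033 and 0.033 m and z of spacer_c in the frame of red_tray below 0.009 m and contact force between spacer_c and red_tray above 1.6 N)) and ((x of spacer_d in the frame of blue_tray between -0.093 and 0.093 m and y of spacer_d in the frame of blue_tray between -0.033 and 0.033 m and z of spacer_d in the frame of blue_tray below 0.009 m and contact force between spacer_d and blue_tray between 0.8 and 1.6 N) or (x of spacer_d in the frame of red_tray between -0.093 and 0.093 m and y of spacer_d in the frame of red_tray between -0.033 and 0.033 m and z of spacer_d in the frame of red_tray below 0.009 m and contact force between spacer_d and red_tray above 1.6 N)) and ((x of spacer_e in the frame of blue_tray between -0.093 and 0.093 m and y of spacer_e in the frame of blue_tray between -0.033 and 0.033 m and z of spacer_e in the frame of blue_tray below 0.009 m and contact force between spacer_e and blue_tray between 0.8 and 1.6 N) or (x of spacer_e in the frame of red_tray between -0.093 and 0.093 m and y of spacer_e in the frame of red_tray between -0.033 and 0.033 m and z of spacer_e in the frame of red_tray below 0.009 m and contact force between spacer_e and red_tray above 1.6 N)) and ((x of spacer_f in the frame of blue_tray between -0.093 and 0.093 m and y of spacer_f in the frame of blue_tray between -0.033 and 0.033 m and z of spacer_f in the frame of blue_tray below 0.009 m and contact force between spacer_f and blue_tray between 0.8 and 1.6 N) or (x of spacer_f in the frame of red_tray between -0.093 and 0.093 m and y of spacer_f in the frame of red_tray between -0.033 and 0.033 m and z of spacer_f in the frame of red_tray below 0.009 m and contact force between spacer_f and red_tray above 1.6 N)) and horizontal distance between gauge and stand below 0.01 m and height (world z) of gauge below 0.012 m and value of joint dish below 0.002 m); the robot touches nothing.
It fails at once if solder reel is moved more than 30 mm (distance of solder_reel from where it was at the start of the episode above 0.03 m).
It fails at once if flux bottle is moved more than 30 mm (distance of flux_bottle from where it was at the start of the episode above 0.03 m).
It fails at once if screwdriver is moved more than 30 mm (distance of screwdriver from where it was at the start of the episode above 0.03 m).
Of spacer_a, spacer_b, spacer_c, spacer_d, spacer_e, spacer_f only 3 to 5 are there at a start; the rules pass over those that are not, and their reading is None.
At some moment in a run one of spacer_a, spacer_b, spacer_c, spacer_d, spacer_e, spacer_f may be knocked a few centimetres aside while the robot is not near it.
It also fails if it takes over 210 s, if anything falls off the work surface, if the arm or the gripper's body presses on something with over 40 N, if the wrist force passes 120 N, or if a joint passes its speed limit or range.

## Working session

There is one attempt and no reset: what is moved stays moved. The work goes in short steps, Python scripts to look and compute and a tool call to move; the robot and the scene stay as the last step left them, time stands still between calls to the robot, and variables do not carry over. Pictures are saved under pics/ and viewed, at most 14 in all, crops included, and the job is handed in when it is done.

Besides the shell and the picture viewer there is one more tool, called after "Call:" as name(argument=value, ...) on one line, values as JSON. send_rows: Moves the arm, as the interface text tells. Its arguments: {"type":"object","properties":{"rows":{"type":"array","items":{"type":"array"}},"newtons":{"type":"number"}},"required":["rows"]}

```bash
mkdir -p pics; ls
python3 - <<'E'
from cell import read_state, vision
import cv2, numpy as np
s=read_state(); print(s['time_s'],s['tool_pos'],s['orientation'],s['wrist_force'],s['width'])
for n in ('top','scene'):
    im=vision.read_camera(n); cv2.imwrite(f'pics/{n}0.png',im); i=vision.camera_info(n); print(n,np.round(i['intrinsics'],1).tolist(),np.round(i['cam_to_world'],4).tolist())
E
```

```text
pics
0.0 [ 0.19565    -0.51374647  0.23065579] [[ 9.34560545e-01  3.55804061e-01 -2.42303053e-04]
 [ 3.55804065e-01 -9.34559668e-01  1.30202230e-03]
 [ 2.36818161e-04 -1.30303108e-03 -9.99999123e-01]] [-0.80132089 -0.13385023  0.5769569 ] 0.9992415381920436
top [[443.0, 0.0, 312.1], [0.0, 443.0, 192.8], [0.0, 0.0, 1.0]] [[0.0143, -0.9889, 0.148, 0.3757], [-0.9996, -0.0107, 0.0252, -0.0206], [-0.0234, -0.1483, -0.9887, 1.4596], [0.0, 0.0, 0.0, 1.0]]
scene [[420.6, 0.0, 317.9], [0.0, 420.6, 201.6], [0.0, 0.0, 1.0]] [[0.528, 0.5413, -0.6544, 1.2628], [0.8492, -0.3313, 0.4112, -0.4433], [0.0058, -0.7728, -0.6346, 0.7496], [0.0, 0.0, 0.0, 1.0]]
```

View pics/top0.png

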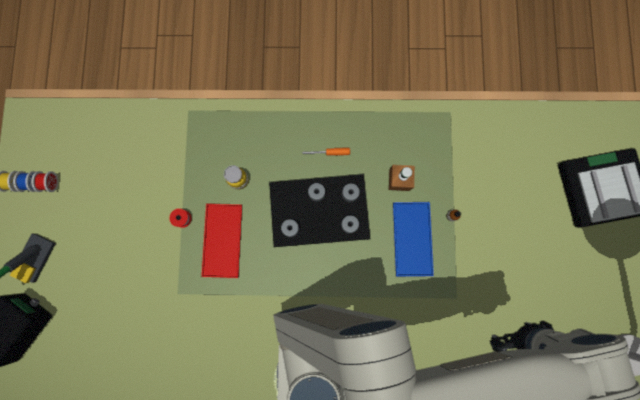

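View pics/scene0.png

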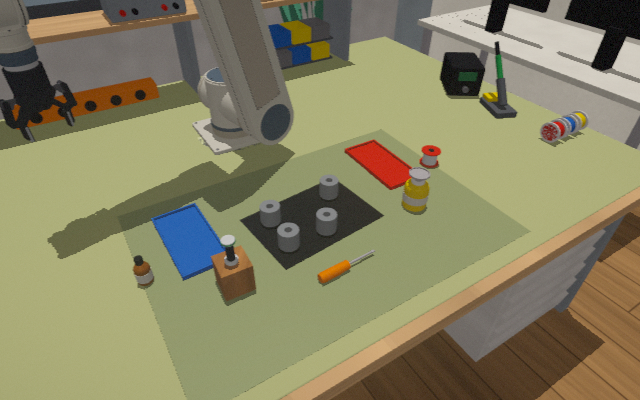

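```bash
cat > h.py <<'E'
import numpy as np, cv2
from cell import read_state, vision, workorder
def cast(info,uv,z):
    K=np.array(info['intrinsics']);T=np.array(info['cam_to_world'])
    uv=np.atleast_2d(np.asarray(uv,float)); d=np.c_[uv,np.ones(len(uv))]@np.linalg.inv(K).T@T[:3,:3].T
    return T[:3,3]+d*((z-T[2,3])/d[:,2])[:,None]
def proj(info,P):
    K=np.array(info['intrinsics']);T=np.array(info['cam_to_world'])
    p=(np.atleast_2d(P)-T[:3,3])@T[:3,:3]@K.T; return p[:,:2]/p[:,2:]
def blobs(mask,amin=20):
    n,l,st,c=cv2.connectedComponentsWithStats(mask.astype(np.uint8))
    return [(c[i],st[i]) for i in range(1,n) if st[i,4]>=amin]
def look(name):
    i=vision.camera_info(name); im=vision.read_camera(name); return im,i
def yaw(s=None):
    R=np.array((s or read_state())['orientation']); return np.degrees(np.arctan2(R[1,0],R[0,0]))
def go(P,tyaw=None):
    "units for send_rows to TCP world P from the present pose"
    s=read_state(); R=np.array(s['orientation']); d=R.T@(np.array(P)-s['tool_pos'])/.04
    r=0 if tyaw is None else (-((tyaw-yaw(s)+90)%180-90))/5  # tool z down: + roll lowers yaw
    return np.round(d,3).tolist(), round(r,2)
E
python3 - <<'E'
from h import *
im=cv2.imread('pics/top0.png'); i=vision.camera_info('top')
hsv=cv2.cvtColor(im,cv2.COLOR_BGR2HSV); H,S,V=cv2.split(hsv)
roi=np.zeros(V.shape,bool); roi[95:290,160:470]=1
def show(n,m,z,a=20):
    for c,st in blobs(m&roi,a): print(n,np.round(c,1),st.tolist(),np.round(cast(i,c,z)[0],4))
show('grey',(S<40)&(V>70),.052)
for n,m in (('blue',(H>100)&(H<130)&(S>120)),('red',((H<6)|(H>174))&(S>120))):
    show(n,m,.009,50)
    for c,st in blobs(m&roi,1000):
        mm=np.zeros(V.shape,np.uint8); mm[st[1]:st[1]+st[3],st[0]:st[0]+st[2]]=1
        pts=cast(i,np.argwhere((m&roi)&(mm>0))[:,::-1],.01)[:,:2].astype(np.float32); print(n,'rect',cv2.minAreaRect(pts))
show('stand',(H>5)&(H<16)&(S>100)&(V>60),.078)
show('disp',(H>20)&(H<32)&(S>150),.105)
show('black',(V<45),.001,800)
w=vision.camera_info('wrist'); s=read_state(); print(np.round(w['intrinsics'],1).tolist())
R=np.array(s['orientation']);T=np.array(w['cam_to_world']); print('cam in tool',np.round(R.T@T[:3,:3],3).tolist(),np.round(R.T@(T[:3,3]-s['tool_pos']),4),yaw())
cv2.imwrite('pics/topcrop.png',cv2.resize(im[130:260,160:470],None,fx=2.5,fy=2.5,interpolation=cv2.INTER_CUBIC))
E
```

```text
grey [313.2 152. ] [302, 151, 23, 3, 49] [0.7211 0.0135 0.052 ]
grey [232.2 173.3] [224, 165, 18, 18, 240] [0.6477 0.2758 0.052 ]
grey [405.1 173.3] [399, 167, 13, 14, 115] [ 0.6534 -0.2835  0.052 ]
grey [316.2 191.1] [308, 183, 17, 17, 214] [0.5921 0.0021 0.052 ]
grey [350.4 191.7] [342, 184, 18, 17, 216] [ 0.5914 -0.1078  0.052 ]
grey [349.9 223.7] [342, 216, 17, 17, 219] [ 0.4885 -0.1062  0.052 ]
grey [289.2 227.6] [281, 219, 17, 18, 219] [0.4739 0.0864 0.052 ]
blue [412.6 238.9] [393, 202, 40, 74, 2719] [ 0.4453 -0.3119  0.009 ]
blue rect ((0.4475264549255371, -0.31142371892929077), (0.23632927238941193, 0.11939708143472672), 1.592200756072998)
red [221.6 240.5] [202, 204, 40, 74, 2651] [0.4318 0.3104 0.009 ]
red [179.8 217.6] [170, 209, 21, 18, 292] [0.5052 0.4526 0.009 ]
red rect ((0.43379300832748413, 0.31017881631851196), (0.11952948570251465, 0.23766696453094482), 89.0555191040039)
stand [223.7  95.9] [217, 95, 15, 3, 28] [0.9006 0.3088 0.078 ]
stand [248.9  95.8] [241, 95, 17, 3, 33] [0.9013 0.226  0.078 ]
stand [308.2  95.9] [303, 95, 11, 3, 25] [0.9021 0.0319 0.078 ]
stan
[... 162 characters left out ...]
, 4, 43] [ 0.9021 -0.3784  0.078 ]
stand [337.7 151.1] [326, 148, 24, 8, 163] [ 0.7182 -0.0654  0.078 ]
stand [400.2 178.8] [389, 166, 25, 24, 395] [ 0.6302 -0.2628  0.078 ]
stand [172.9 213. ] [169, 208, 13, 15, 21] [0.5133 0.4531 0.078 ]
stand [453.2 215. ] [450, 210, 10, 10, 54] [ 0.5175 -0.425   0.078 ]
stand [214.5 277. ] [204, 277, 22, 1, 22] [0.3169 0.3117 0.078 ]
disp [239.5 180.4] [228, 169, 18, 18, 103] [0.6153 0.2409 0.105 ]
black [317.2 210.5] [270, 175, 100, 72, 5006] [ 0.5351 -0.0011  0.001 ]
[[300.6, 0.0, 322.0], [0.0, 300.6, 199.6], [0.0, 0.0, 1.0]]
cam in tool [[-0.001, -0.947, -0.322], [1.0, -0.001, -0.001], [0.0, -0.322, 0.947]] [ 0.084  -0.0004 -0.1433] 20.843216454782823
```

View pics/topcrop.png

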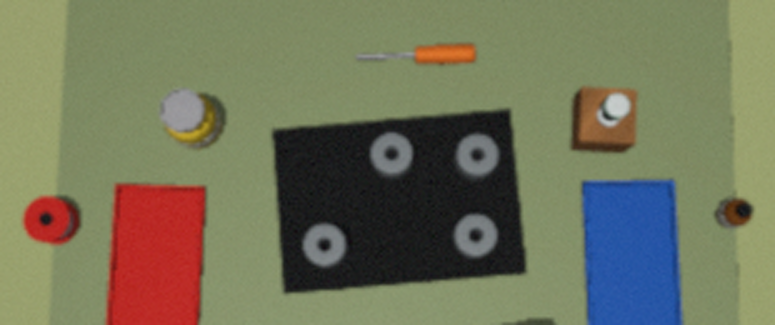

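Call:
send_rows(rows=[[85,[12.4,-1.94,-0.73],-28],[85,[12.4,-1.94,-0.73],-28],[85,[12.4,-1.94,-0.73],-28],[85,[12.4,-1.94,-0.73],-28],[85,[12.4,-1.94,-0.73],-28],[85,[12.4,-1.94,-0.73],-28],[85,[12.4,-1.94,-0.73],-28],[85,[12.4,-1.94,-0.73],-28],[85,[12.4,-1.94,-0.73],-28],[85,[12.4,-1.94,-0.73],-28],[85,[12.4,-1.94,-0.73],-28],[85,[12.4,-1.94,-0.73],-28],[85,[12.4,-1.94,-0.73],-28],[85,[12.4,-1.94,-0.73],-28],[85,[12.4,-1.94,-0.73],-28],[85,[12.4,-1.94,-0.73],-28],[85,[12.4,-1.94,-0.73],-28],[85,[12.4,-1.94,-0.73],-28],[85,[12.4,-1.94,-0.73],-28],[85,[12.4,-1.94,-0.73],-28]], newtons=60)

```text
time_s: 1.77
tool_pos: [0.6315, -0.2649, 0.2599]
orientation: [[-0.947, 0.322, -0.001], [0.322, 0.947, 0.0], [0.001, 0.0, -1.0]]
wrist_force: [0.3, 0.3, -0.2]
width: 0.998
finger_force: 0.0
```

Run:
```python
from h import *
s=read_state(); print(s['time_s'],s['tool_pos'],yaw(),s['q'],go([.632,-.265,.26],180))
```

```text
1.7667 [ 0.63154719 -0.26492676  0.25987681] 161.2441181595273 [-2.97677869e+01  2.87405860e+01  2.68431588e+01  8.81631063e+01
 -2.70876872e-03 -1.10118990e+01] ([-0.011, 0.002, -0.003], np.float64(-3.75))
```

Call:
send_rows(rows=[[85,[0,0,0],-3.75],[85,[0,0,0],-3.75],[85,[0,0,0],-3.75],[85,[0,0,0],-3.75],[85,[0,0,0],-3.75]])

```text
time_s: 2.18
tool_pos: [0.6316, -0.265, 0.2601]
orientation: [[-1.0, 0.01, -0.001], [0.01, 1.0, 0.0], [0.001, 0.0, -1.0]]
wrist_force: [0.3, -0.8, -0.2]
width: 0.996
finger_force: 0.0
```

Run:
```python
from h import *
im,i=look('wrist'); cv2.imwrite('pics/w1.png',im); print(yaw())
```

```text
179.42293735819356
```

View pics/w1.png

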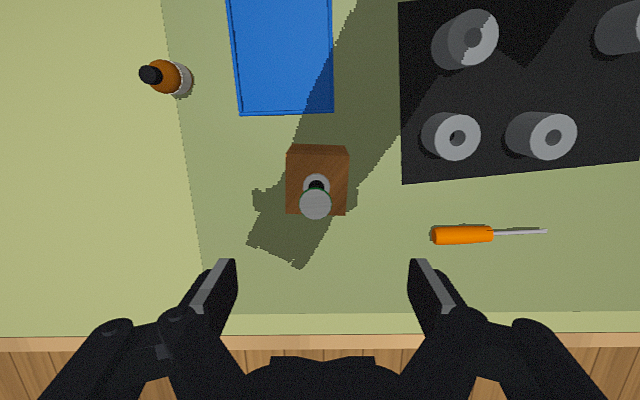

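```bash
cat >> h.py <<'E'
def ell(im,i,uv,z,r,lo=40,smax=60,rng=None):
    "circle of grey top face (radius r) near uv: centroid of face cast at z via mask"
    h=cv2.cvtColor(im,cv2.COLOR_BGR2HSV); m=((h[...,1]<smax)&(h[...,2]>lo))
    return m
E
python3 - <<'E'
from h import *
im=cv2.imread('pics/w1.png'); i=vision.camera_info('wrist')
print(im[204,315],im[183,330],im[178,316],im[135,440],im[137,420],im[137,470],im[137,456])
h=cv2.cvtColor(im,cv2.COLOR_BGR2HSV)
m=(h[...,1]<40)&(h[...,2]>90); m[:140]=0;m[250:]=0;m[:,:280]=0;m[:,360:]=0
for c,st in blobs(m,20): print('g',c,st,cast(i,c,.142))
g=m[195:225].nonzero(); 
m=(h[...,0]>3)&(h[...,0]<18)&(h[...,1]>90); m[:130]=0;m[:,:270]=0;m[:,370:]=0;m[230:]=0
for c,st in blobs(m,200): print('s',c,st)
r=cv2.minAreaRect(np.argwhere(m)[:,::-1].astype(np.float32)); print(r)
cv2.imwrite('pics/w1c.png',cv2.resize(im[130:230,260:370],None,fx=5,fy=5,interpolation=cv2.INTER_NEAREST))
print(proj(i,[read_state()['tool_pos']]))
E
```

```text
[130 132 129] [ 29  68 106] [129 132 130] [146 145 142] [39 38 41] [145 144 139] [68 70 65]
g [316.50413223 181.0661157 ] [303 173  27  20 242] [[ 0.62070253 -0.2690077   0.142     ]]
g [314.85919166 203.96349413] [299 189  33  31 767] [[ 0.64256626 -0.27089726  0.142     ]]
s [316.71735591 173.08205796] [ 285  143   65   73 3071]
((316.42840576171875, 179.07562255859375), (63.284690856933594, 70.18134307861328), 2.2457425594329834)
[[320.68150501 258.34085631]]
```

View pics/w1c.png

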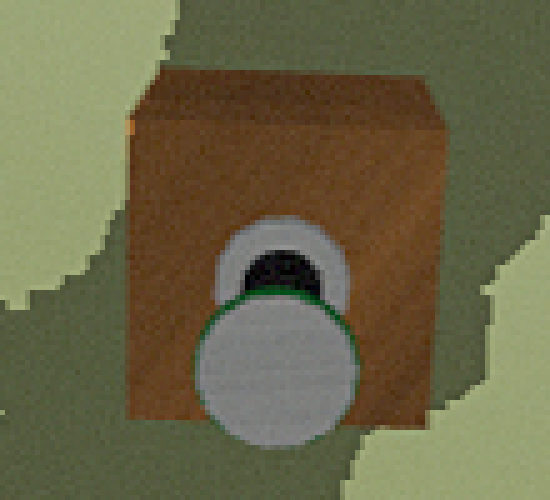

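Run:
```python
from h import *
i=vision.camera_info('wrist')
f=lambda a:np.array(a)/5+[260,130]
c=cast(i,f([(131,127),(445,127),(128,417),(430,428)]),.078); print(c.round(4).tolist(),c.mean(0))
print(cast(i,f([(283,281)]),.086),cast(i,f([(278,369)]),.142))
```

```text
[[0.6089, -0.3029, 0.078], [0.6097, -0.2345, 0.078], [0.6767, -0.3069, 0.078], [0.6802, -0.2367, 0.078]] [ 0.64385886 -0.27024808  0.078     ]
[[ 0.64184685 -0.27018871  0.086     ]] [[ 0.6424137  -0.27021023  0.142     ]]
```

Call:
send_rows(rows=[[85,[-0.27,-0.13,0],-0.1],[85,[-0.27,-0.13,0],-0.1],[85,[-0.27,-0.13,1],-0.1],[85,[-0.27,-0.13,2],-0.1],[85,[-0.27,-0.13,3],-0.1],[85,[-0.27,-0.13,3.8],-0.1],[85,[-0.27,-0.13,4.18],-0.1],[85,[-0.27,-0.13,4.18],-0.1],[85,[-0.27,-0.13,4.18],-0.1],[10,[-0.27,-0.13,4.18],-0.1],[10,[-0.27,-0.13,4.18],-0.1],[10,[-0.27,-0.13,4.18],-0.1],[10,[-0.27,-0.13,4.18],-0.1],[10,[-0.27,-0.13,4.18],-0.1],[10,[-0.27,-0.13,4.18],-0.1],[10,[-0.27,-0.13,4.18],-0.1],[10,[-0.27,-0.13,4.18],-0.1],[10,[-0.27,-0.13,4.18],-0.1],[10,[-0.27,-0.13,4.18],-0.1]], newtons=80)

```text
time_s: 3.82
tool_pos: [0.6428, -0.2705, 0.0942]
orientation: [[-1.0, -0.002, 0.001], [-0.002, 1.0, -0.001], [-0.001, -0.001, -1.0]]
wrist_force: [0.6, 0.5, 5.5]
width: 0.284
finger_force: 77.7
```

Call:
send_rows(rows=[[10,[0,0,-0.1],0],[10,[0,0,-0.5],0],[10,[0,0,-1],0],[10,[0,0,-2],0],[10,[0,0,-3],0],[10,[0,0,-4],0],[10,[0,0,-4],0],[10,[0,0,-4],0]])

```text
time_s: 4.48
tool_pos: [0.6431, -0.2706, 0.2559]
orientation: [[-1.0, -0.002, 0.004], [-0.002, 1.0, -0.002], [-0.004, -0.002, -1.0]]
wrist_force: [-0.0, -0.1, -2.3]
width: 0.282
finger_force: 78.5
```

Run:
```python
from h import *
im,i=look('wrist'); a=im[150:400,180:460]
sc,j=look('scene'); p=proj(j,[read_state()['tool_pos']])[0].astype(int); print(p)
b=sc[max(0,p[1]-60):p[1]+65,p[0]-70:p[0]+70]
cv2.imwrite('pics/w2.png',np.hstack([cv2.resize(a,(390,348)),cv2.resize(b,(390,348))]))
s=read_state(); print(s['width'],s['tool_pos'],s['wrist_force'])
```

```text
[220 196]
0.2860415330432359 [ 0.64205498 -0.2701034   0.25207097] [ 0.24845985 -0.44715264 -1.59546482]
```

View pics/w2.png

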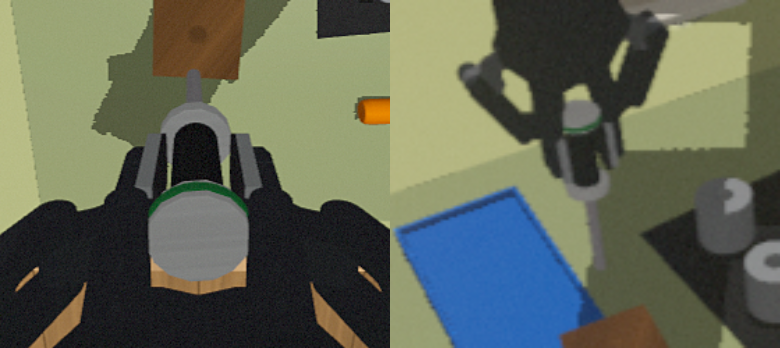

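Call:
send_rows(rows=[[10,[0.55,6.75,-1.2],0],[10,[0.55,6.75,-1.2],0],[10,[0.55,6.75,-1.2],0],[10,[0.55,6.75,-1.2],0],[10,[0.55,6.75,-1.2],0],[10,[0.55,6.75,-1.2],0],[10,[0.55,6.75,-1.2],0],[10,[0.55,6.75,-1.2],0],[10,[0.55,6.75,-1.2],0],[10,[0.55,6.75,-1.2],0],[10,[0.55,6.75,-1.2],0],[10,[0.55,6.75,-1.2],0]])

```text
time_s: 5.58
tool_pos: [0.6199, -0.0015, 0.3003]
orientation: [[-1.0, 0.0, -0.002], [0.0, 1.0, 0.0], [0.002, 0.0, -1.0]]
wrist_force: [0.0, 0.1, -0.7]
width: 0.281
finger_force: 78.7
```

Run:
```python
from h import *
s=read_state(); print(s['time_s'],s['tool_pos'],yaw(s))
im,i=look('wrist'); cv2.imwrite('pics/w3.png',im); np.savez('pics/w3.npz',K=i['intrinsics'],T=i['cam_to_world'])
```

```text
5.5833 [ 0.61991057 -0.00154266  0.30026455] 179.99699138135853
```

View pics/w3.png

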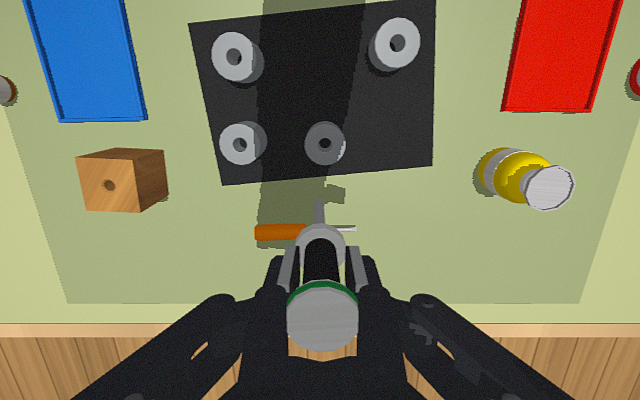

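Run:
```python
from h import *
im=cv2.imread('pics/w3.png'); d=np.load('pics/w3.npz'); i=dict(intrinsics=d['K'],cam_to_world=d['T'])
g=cv2.cvtColor(im,cv2.COLOR_BGR2GRAY); tiles=[]
for u,v,z in ((234,56,.052),(397,42,.052),(239,144,.052),(325,143,.052),(109,184,.078)):
    c=g[v-18:v+18,u-18:u+18]; yy,xx=np.mgrid[-18:18,-18:18]; ring=np.hypot(xx,yy); f=np.median(c[(ring>10)&(ring<14)])
    m=(c<.82*f)&(ring<11)
    b=max(blobs(m,15),key=lambda t:t[1][4]); (x0,y0),r=cv2.minEnclosingCircle(np.argwhere(m)[:,::-1].astype(np.float32))
    bb=b[1]; cc=np.array([u-18+bb[0]+(bb[2]-1)/2,v-18+bb[1]+(bb[3]-1)/2])
    print((u,v),f,b[0]+[u-18,v-18],bb.tolist(),cc,cast(i,b[0]+[u-18,v-18],z)[0].round(4),cast(i,cc,z)[0].round(4))
    tiles.append(cv2.resize(im[v-28:v+28,u-28:u+28],(266,266),interpolation=cv2.INTER_NEAREST))
u,v=549,187; tiles.append(cv2.resize(im[v-30:v+30,u-30:u+30],(266,266),interpolation=cv2.INTER_NEAREST))
cv2.imwrite('pics/w3t.png',np.vstack([np.hstack(tiles[:3]),np.hstack(tiles[3:])]))
h=cv2.cvtColor(im,cv2.COLOR_BGR2HSV); m=(h[...,1]<50)&(h[...,2]>90); m[:,:510]=0; m[:150]=0;m[230:]=0;m[:,600:]=0
for c,st in blobs(m,50): print('dish',c,st,cast(i,c,.107))
```

```text
(234, 56) 170.0 [233.49321267  56.31674208] [10, 10, 16, 18, 221] [233.5  56.5] [ 0.4915 -0.1054  0.052 ] [ 0.4917 -0.1054  0.052 ]
(397, 42) 177.0 [397.04201681  42.58823529] [10, 10, 17, 18, 238] [397.   42.5] [0.477  0.0872 0.052 ] [0.4769 0.0871 0.052 ]
(239, 144) 166.0 [239.47878788 144.18181818] [12, 11, 14, 15, 165] [239.5 144. ] [ 0.5949 -0.1076  0.052 ] [ 0.5947 -0.1075  0.052 ]
(325, 143) 96.0 [324.62616822 142.59813084] [11, 13, 14, 10, 107] [324.5 142.5] [0.593  0.0027 0.052 ] [0.5928 0.0025 0.052 ]
(109, 184) 149.0 [108.56603774 184.82075472] [10, 14, 14, 11, 106] [107.5 185. ] [ 0.642  -0.2704  0.078 ] [ 0.6422 -0.2718  0.078 ]
dish [547.67777199 187.3112962 ] [ 520  165   57   47 1921] [[0.6372643  0.26270709 0.107     ]]
```

View pics/w3t.png

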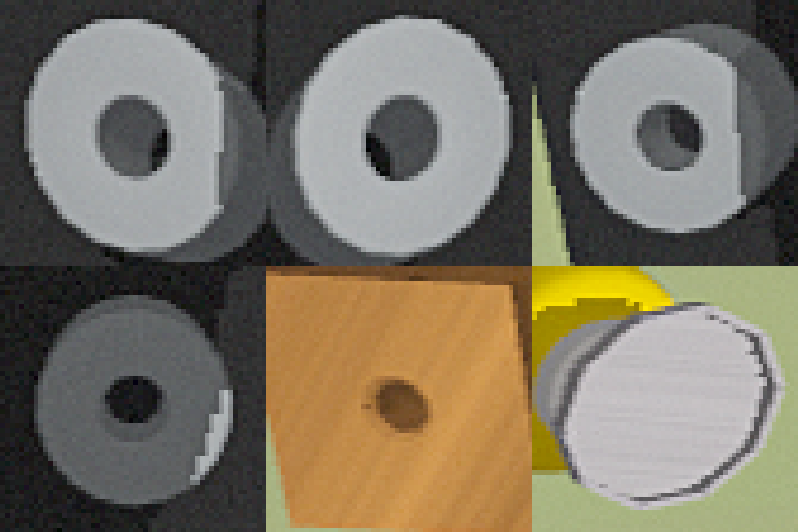

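Call:
send_rows(rows=[[10,[-0.43,6.6,0],0],[10,[-0.43,6.6,0],0],[10,[-0.43,6.6,0],0],[10,[-0.43,6.6,0],0],[10,[-0.43,6.6,0],0],[10,[-0.43,6.6,0],0],[10,[-0.43,6.6,0],0],[10,[-0.43,6.6,0],0],[10,[-0.43,6.6,0.8],0],[10,[-0.43,6.6,1.6],0],[10,[-0.43,6.6,2.25],0],[10,[-0.43,6.6,2.25],0],[10,[-0.43,6.6,2.25],0],[10,[-0.43,6.6,2.25],0]])

```text
time_s: 6.8
tool_pos: [0.6376, 0.2629, 0.2132]
orientation: [[-1.0, -0.0, 0.002], [-0.0, 1.0, 0.0], [-0.002, 0.0, -1.0]]
wrist_force: [-0.0, 0.2, -1.1]
width: 0.283
finger_force: 78.9
```

Call:
send_rows(rows=[[10,[0,0,0.1],0],[10,[0,0,0.2],0],[10,[0,0,0.3],0],[10,[0,0,0.4],0],[10,[0,0,0.47],0],[10,[0,0,0.53],0],[10,[0,0,0.58],0],[10,[0,0,0.61],0],[10,[0,0,0.63],0],[10,[0,0,0.65],0],[10,[0,0,0.65],0],[10,[0,0,0.65],0]])

```text
time_s: 7.8
tool_pos: [0.6368, 0.2638, 0.1856]
orientation: [[-1.0, -0.002, 0.001], [-0.002, 1.0, 0.0], [-0.001, 0.0, -1.0]]
wrist_force: [0.2, 0.3, 3.2]
width: 0.285
finger_force: 78.6
```

Call:
send_rows(rows=[[10,[0,0,0.06],0],[10,[0,0,0.12],0],[10,[0,0,0.17],0],[10,[0,0,0.2],0],[10,[0,0,0.2],0],[10,[0,0,0.2],0],[10,[0,0,0.2],0]])

```text
time_s: 8.38
tool_pos: [0.6387, 0.2642, 0.1822]
orientation: [[-1.0, -0.002, 0.009], [-0.002, 1.0, 0.002], [-0.009, 0.002, -1.0]]
wrist_force: [-0.7, 0.7, 28.4]
width: 0.278
finger_force: 77.3
```

Call:
send_rows(rows=[[10,[0,0,-0.4],0],[10,[0,0,-0.8],0],[10,[0,0,-1.2],0],[10,[0,0,-2],0],[10,[0,0,-3],0],[10,[0,0,-3],0],[10,[0,0,-3],0],[10,[0,0,-3],0]])

```text
time_s: 9.05
tool_pos: [0.6366, 0.2637, 0.2962]
orientation: [[-1.0, -0.002, -0.001], [-0.002, 1.0, -0.0], [0.001, -0.0, -1.0]]
wrist_force: [-0.0, 0.7, -1.8]
width: 0.28
finger_force: 79.4
```

```bash
cat >> h.py <<'E'
def bores(show=None):
    "spacers from the top camera, grey tops on the mat, with bias correction"
    im,i=look('top'); h=cv2.cvtColor(im,cv2.COLOR_BGR2HSV); m=(h[...,1]<40)&(h[...,2]>70); m[:160]=0;m[250:]=0;m[:,:260]=0;m[:,:]&=1;m[:,380:]=0
    return [(np.round(c,1).tolist(),int(st[4]),cast(i,c,.052)[0][:2].round(4).tolist()) for c,st in blobs(m,40)]
E
python3 - <<'E'
from h import *
print(bores()); s=read_state(); print(s['tool_pos'],s['wrist_force'],go([.477,.087,.3],180))
E
```

```text
Traceback (most recent call last):
  File "h.py", line 28, in bores
    im,i=look('top'); h=cv2.cvtColor(im,cv2.COLOR_BGR2HSV); m=(h[...,1]<40)&(h[...,2]>70); m[:160]=0;m[250:]=0;m[:,:260]=0;m[:,:]&=1;m[:,380:]=0
                                                                                                                           ^^^^^^^^^
numpy._core._exceptions._UFuncOutputCastingError: Cannot cast ufunc 'bitwise_and' output from dtype('int64') to dtype('bool') with casting rule 'same_kind'
```

```bash
sed -i 's/m\[:,:\]&=1;//' h.py
python3 - <<'E'
from h import *
print(bores()); s=read_state(); print(s['tool_pos'],s['wrist_force'],go([.477,.087,.3],180))
E
```

```text
[([316.2, 191.1], 208, [0.5923, 0.0021]), ([350.5, 191.7], 212, [0.5916, -0.1079]), ([349.9, 223.8], 218, [0.4884, -0.1061]), ([294.0, 226.8], 79, [0.4767, 0.0713])]
[0.63626111 0.26359372 0.29524846] [-0.44643002 -0.83534898 -1.7795597 ] ([3.989, -4.408, -0.102], np.float64(0.02))
```

Call:
send_rows(rows=[[10,[3.99,-4.41,0],0],[10,[3.99,-4.41,0],0],[10,[3.99,-4.41,0],0],[10,[3.99,-4.41,0],0],[10,[3.99,-4.41,0],0],[10,[3.99,-4.41,0],0],[10,[3.99,-4.41,0],0],[10,[3.99,-4.41,0.8],0],[10,[3.99,-4.41,1.6],0],[10,[3.99,-4.41,2.4],0],[10,[3.99,-4.41,3],0],[10,[3.99,-4.41,3],0],[10,[3.99,-4.41,3],0]])

```text
time_s: 10.23
tool_pos: [0.4764, 0.0872, 0.1763]
orientation: [[-1.0, -0.002, -0.004], [-0.002, 1.0, 0.0], [0.004, 0.0, -1.0]]
wrist_force: [0.5, -1.1, -0.8]
width: 0.282
finger_force: 79.4
```

Run:
```python
from h import *
s=read_state(); print(s['tool_pos'])
im,i=look('wrist'); cv2.imwrite('pics/w4.png',im); p=s['tool_pos'];print(proj(i,[p,[p[0],p[1],p[2]-.089],[.477,.087,.052]]))
```

```text
[0.47644182 0.08715722 0.17627493]
[[320.73494838 258.33074658]
 [321.1178011  203.55154134]
 [321.03708918 191.54486374]]
```

View pics/w4.png

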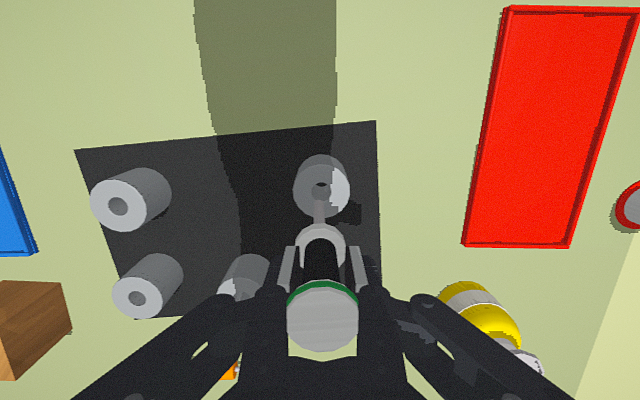

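Call:
send_rows(rows=[[10,[0,0,0.4],0],[10,[0,0,0.8],0],[10,[0,0,1.1],0],[10,[0,0,1.3],0],[10,[0,0,1.45],0],[10,[0,0,1.55],0],[10,[0,0,1.6],0],[10,[0,0,1.65],0],[10,[0,0,1.68],0],[10,[0,0,1.71],0],[10,[0,0,1.74],0],[10,[0,0,1.74],0],[10,[0,0,1.74],0]])

```text
time_s: 11.37
tool_pos: [0.4774, 0.0871, 0.1078]
orientation: [[-1.0, -0.002, 0.0], [-0.002, 1.0, -0.0], [-0.0, -0.0, -1.0]]
wrist_force: [-0.1, 0.4, -1.4]
width: 0.281
finger_force: 79.4
```

Call:
send_rows(rows=[[10,[0,0,0.06],0],[10,[0,0,0.12],0],[10,[0,0,0.18],0],[10,[0,0,0.22],0],[10,[0,0,0.25],0],[10,[0,0,0.25],0],[10,[0,0,0.25],0]])

```text
time_s: 11.95
tool_pos: [0.4774, 0.0871, 0.0976]
orientation: [[-1.0, -0.002, -0.0], [-0.002, 1.0, 0.0], [0.0, 0.0, -1.0]]
wrist_force: [-0.4, 0.1, -1.0]
width: 0.283
finger_force: 79.4
```

Add to h.py:
```python
P={1:(.4915,-.1054),2:(.477,.087),3:(.5947,-.1075),4:(.5945,.002)}
def check(k,z=.052,P=P,cam=None):
    "bore centre of spacer k in the wrist view, near where it is expected"
    im,i=cam or look('wrist'); g=cv2.cvtColor(im,cv2.COLOR_BGR2GRAY)
    q=proj(i,[[*P[k],z],[P[k][0],P[k][1]+.009,z]]); (u,v)=np.round(q[0]).astype(int); r=np.hypot(*(q[1]-q[0])); n=int(2.6*r)
    if not(n<u<640-n and n<v<400-n): return k,'out of view',(u,v)
    c=g[v-n:v+n+1,u-n:u+n+1]; yy,xx=np.mgrid[-n:n+1,-n:n+1]; R=np.hypot(xx,yy); f=np.percentile(c[R<2.2*r],75)
    b=[t for t in blobs((c<.82*f)&(R<2.2*r),int(r*r))]
    if not b: return k,'none',(u,v)
    b=min(b,key=lambda t:np.hypot(*(t[0]-n))); s=b[1]; cc=[u-n+s[0]+(s[2]-1)/2,v-n+s[1]+(s[3]-1)/2]
    return k,cast(i,cc,z)[0][:2].round(4).tolist(),'dia px',s[2:4].tolist(),'exp',round(2*r,1)
```

```text
(no output)
```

Call:
send_rows(rows=[[10,[0,0,-0.6],0],[10,[0,0,-1.2],0],[10,[0,0,-2],0],[10,[0,0,-2.5],0],[10,[-1,-2.13,-2.5],0],[10,[-1,-2.13,-2.5],0],[10,[-1,-2.13,-2.5],0],[10,[-1.5,-2.13,-2.5],0],[10,[-1.5,-2.13,-2.5],0],[10,[-1.5,-2.13,-2.5],0]])

```text
time_s: 12.78
tool_pos: [0.5378, 0.0017, 0.1972]
orientation: [[-1.0, -0.001, -0.001], [-0.001, 1.0, 0.0], [0.001, 0.0, -1.0]]
wrist_force: [0.5, 0.1, -1.5]
width: 0.281
finger_force: 79.4
```

Run:
```python
from h import *
s=read_state(); print(s['tool_pos'])
cam=look('wrist'); cv2.imwrite('pics/w5.png',cam[0])
for k in P: print(check(k,cam=cam))
print(bores())
print(go([.5945,.002,.18],180))
```

```text
[0.53784416 0.00168407 0.19719876]
(1, [0.4917, -0.1055], 'dia px', [19, 20], 'exp', np.float64(19.0))
(2, [0.4769, 0.0868], 'dia px', [20, 20], 'exp', np.float64(19.3))
(3, [0.595, -0.1081], 'dia px', [18, 16], 'exp', np.float64(17.0))
(4, [0.6063, 0.0009], 'dia px', [30, 17], 'exp', np.float64(17.0))
[([305.2, 206.4], 4951, [0.5422, 0.0365]), ([350.8, 191.5], 196, [0.592, -0.1089]), ([350.0, 223.7], 210, [0.4886, -0.1064])]
([-1.438, -0.01, 0.435], np.float64(0.02))
```

View pics/w5.png

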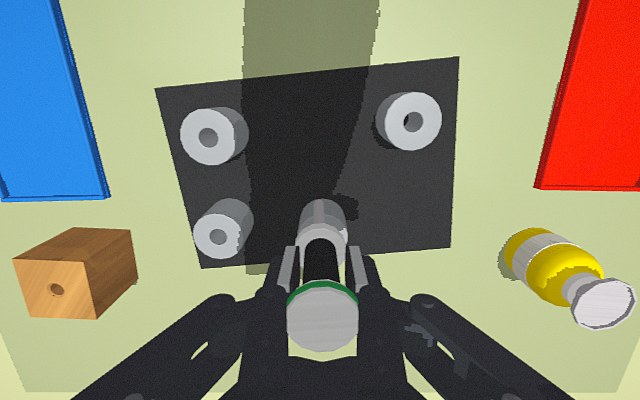

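Call:
send_rows(rows=[[10,[-1.44,0,0.2],0],[10,[-1.44,0,0.44],0],[10,[-1.44,0,0.44],0],[10,[-1.44,0,0.44],0],[10,[-1.44,0,0.44],0]])

```text
time_s: 13.3
tool_pos: [0.5943, 0.0025, 0.1803]
orientation: [[-1.0, -0.002, -0.001], [-0.002, 1.0, 0.0], [0.001, 0.0, -1.0]]
wrist_force: [-0.2, -0.5, -0.6]
width: 0.28
finger_force: 79.4
```

Run:
```python
from h import *
s=read_state(); print(s['tool_pos'])
cam=look('wrist'); cv2.imwrite('pics/w6.png',cam[0])
for k in P: print(check(k,cam=cam))
p=s['tool_pos']; print(proj(cam[1],[[p[0],p[1],p[2]-.089]]))
```

```text
[0.59425799 0.002542   0.1802672 ]
(1, [0.4915, -0.1055], 'dia px', [22, 25], 'exp', np.float64(21.6))
(2, [0.4768, 0.0874], 'dia px', [23, 25], 'exp', np.float64(22.0))
(3, [0.595, -0.1076], 'dia px', [20, 19], 'exp', np.float64(19.1))
(4, [0.5905, 0.0028], 'dia px', [16, 10], 'exp', np.float64(19.1))
[[321.10681282 203.23532823]]
```

Call:
send_rows(rows=[[10,[0,0,0.4],0],[10,[0,0,0.8],0],[10,[0,0,1.1],0],[10,[0,0,1.3],0],[10,[0,0,1.5],0],[10,[0,0,1.6],0],[10,[0,0,1.68],0],[10,[0,0,1.74],0],[10,[0,0,1.79],0],[10,[0,0,1.84],0],[10,[0,0,1.84],0],[10,[0,0,1.84],0]])

```text
time_s: 14.35
tool_pos: [0.5985, 0.0019, 0.1114]
orientation: [[-1.0, -0.002, 0.01], [-0.002, 1.0, -0.001], [-0.01, -0.001, -1.0]]
wrist_force: [-0.3, 1.2, 26.1]
width: 0.28
finger_force: 78.0
```

Call:
send_rows(rows=[[10,[0,0,-0.3],0],[10,[0,0,-0.8],0],[10,[0,0,-1.4],0],[10,[0,0,-1.9],0],[10,[0,0,-1.9],0],[10,[-0.02,-1,-1.9],0],[10,[-0.02,-2,-1.9],0],[10,[-0.02,-2.75,-1.9],0],[10,[-0.02,-2.75,-1.9],0],[10,[-0.02,-2.75,-1.9],0],[10,[-0.02,-2.75,-1.9],0]])

```text
time_s: 15.27
tool_pos: [0.596, -0.1079, 0.1821]
orientation: [[-1.0, -0.001, -0.0], [-0.001, 1.0, 0.0], [0.0, 0.0, -1.0]]
wrist_force: [0.1, 0.2, -1.6]
width: 0.283
finger_force: 79.8
```

Run:
```python
from h import *
s=read_state(); print(s['tool_pos'])
cam=look('wrist'); cv2.imwrite('pics/w7.png',cam[0])
for k in P: print(check(k,cam=cam))
p=s['tool_pos']; print(proj(cam[1],[[p[0],p[1],p[2]-.089]]))
```

```text
[ 0.59596498 -0.1078723   0.18214481]
(1, [0.4913, -0.1058], 'dia px', [22, 25], 'exp', np.float64(21.5))
(2, [0.4769, 0.087], 'dia px', [23, 25], 'exp', np.float64(21.9))
(3, [0.5908, -0.108], 'dia px', [17, 10], 'exp', np.float64(19.0))
(4, [0.5952, 0.0026], 'dia px', [20, 19], 'exp', np.float64(19.0))
[[321.03760643 203.2400651 ]]
```

Call:
send_rows(rows=[[10,[0,0,0.4],0],[10,[0,0,0.8],0],[10,[0,0,1.1],0],[10,[0,0,1.3],0],[10,[0,0,1.5],0],[10,[0,0,1.6],0],[10,[0,0,1.7],0],[10,[0,0,1.77],0],[10,[0,0,1.82],0],[10,[0,0,1.87],0],[10,[0,0,1.87],0],[10,[0,0,1.87],0]])

```text
time_s: 16.32
tool_pos: [0.5986, -0.1084, 0.1116]
orientation: [[-1.0, -0.002, 0.008], [-0.002, 1.0, -0.002], [-0.008, -0.002, -1.0]]
wrist_force: [0.3, 2.0, 19.8]
width: 0.282
finger_force: 78.8
```

Call:
send_rows(rows=[[10,[0,0,-0.3],0],[10,[0,0,-0.8],0],[10,[0,0,-1.4],0],[10,[0,0,-1.9],0],[10,[0,0,-1.9],0],[10,[1,0.05,-1.9],0],[10,[2,0.05,-1.9],0],[10,[2.6,0.05,-1.9],0],[10,[2.6,0.05,-1.9],0],[10,[2.6,0.05,-1.9],0],[10,[2.6,0.05,-1.9],0]])

```text
time_s: 17.23
tool_pos: [0.4927, -0.1063, 0.1839]
orientation: [[-1.0, -0.001, 0.001], [-0.001, 1.0, -0.0], [-0.001, -0.0, -1.0]]
wrist_force: [0.4, 0.5, -1.0]
width: 0.281
finger_force: 80.0
```

Run:
```python
from h import *
s=read_state(); print(s['tool_pos'],go([.4914,-.1056,.182]))
cam=look('wrist'); cv2.imwrite('pics/w8.png',cam[0])
for k in P: print(check(k,cam=cam))
```

```text
[ 0.49272922 -0.10634686  0.18387664] ([0.033, 0.019, 0.047], 0)
(1, 'none', (np.int64(322), np.int64(187)))
(2, [0.477, 0.0871], 'dia px', [20, 19], 'exp', np.float64(19.2))
(3, [0.59, -0.1077], 'dia px', [37, 29], 'exp', np.float64(16.9))
(4, [0.5962, 0.0026], 'dia px', [18, 15], 'exp', np.float64(16.9))
```

View pics/w8.png

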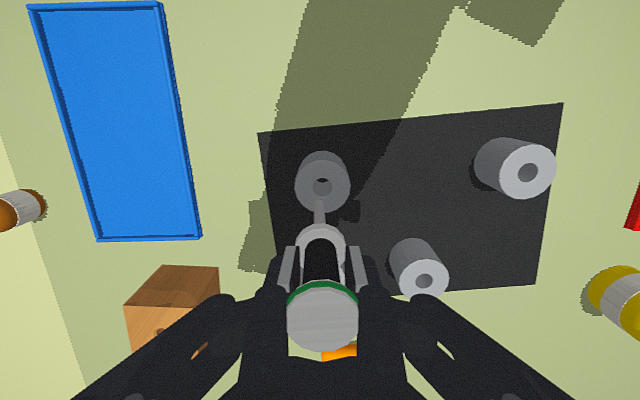

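Call:
send_rows(rows=[[10,[0.03,0.02,0.4],0],[10,[0.03,0.02,0.8],0],[10,[0.03,0.02,1.1],0],[10,[0.03,0.02,1.3],0],[10,[0.03,0.02,1.5],0],[10,[0.03,0.02,1.6],0],[10,[0.03,0.02,1.7],0],[10,[0.03,0.02,1.77],0],[10,[0.03,0.02,1.83],0],[10,[0.03,0.02,1.88],0],[10,[0.03,0.02,1.93],0],[10,[0.03,0.02,1.93],0],[10,[0.03,0.02,1.93],0]])

```text
time_s: 18.37
tool_pos: [0.491, -0.1054, 0.1066]
orientation: [[-1.0, -0.002, 0.0], [-0.002, 1.0, -0.0], [-0.0, -0.0, -1.0]]
wrist_force: [-0.8, 0.2, -1.4]
width: 0.282
finger_force: 80.0
```

Call:
send_rows(rows=[[10,[0,0,0.06],0],[10,[0,0,0.12],0],[10,[0,0,0.18],0],[10,[0,0,0.22],0],[10,[0,0,0.25],0],[10,[0,0,0.25],0]])

```text
time_s: 18.87
tool_pos: [0.4908, -0.1053, 0.0962]
orientation: [[-1.0, -0.002, -0.0], [-0.002, 1.0, 0.0], [0.0, 0.0, -1.0]]
wrist_force: [0.9, -0.5, -1.4]
width: 0.282
finger_force: 80.0
```

Call:
send_rows(rows=[[10,[0,0,-0.6],0],[10,[0,0,-1.4],0],[10,[0,0,-2.4],0],[10,[0,0,-3.4],0],[10,[0,0,-4],0],[10,[0,0,-4],0],[10,[-3.79,-4.12,-4.2],0],[10,[-3.79,-4.12,-4.2],0],[10,[-3.79,-4.12,-4.2],0],[10,[-3.79,-4.12,-4.2],0],[10,[-3.79,-4.12,-4.2],0],[10,[-3.79,-4.12,-4.2],0],[10,[-3.79,-4.12,-4.2],0],[10,[-3.79,-4.12,-4.2],0],[10,[-3.79,-4.12,-4.2],0],[10,[-3.79,-4.12,-4.2],0]])

```text
time_s: 20.2
tool_pos: [0.6423, -0.2689, 0.2647]
orientation: [[-1.0, -0.002, -0.0], [-0.002, 1.0, 0.0], [0.0, 0.0, -1.0]]
wrist_force: [0.2, 0.0, -1.2]
width: 0.287
finger_force: 79.9
```

Run:
```python
from h import *
s=read_state(); print(s['tool_pos'],s['wrist_force'],go([.6428,-.2705,.19],180))
cam=look('wrist'); cv2.imwrite('pics/w9.png',cam[0][130:330,220:420].repeat(3,0).repeat(3,1))
p=s['tool_pos']; print(proj(cam[1],[[p[0],p[1],p[2]-.089],[.642,-.270,.078]])-[220,130])
```

```text
[ 0.64227055 -0.26893093  0.26472652] [ 0.24445973  0.04392615 -1.1559274 ] ([-0.013, -0.04, 1.868], np.float64(0.03))
[[101.09685186  73.1803537 ]
 [100.34536943  43.96626384]]
```

View pics/w9.png

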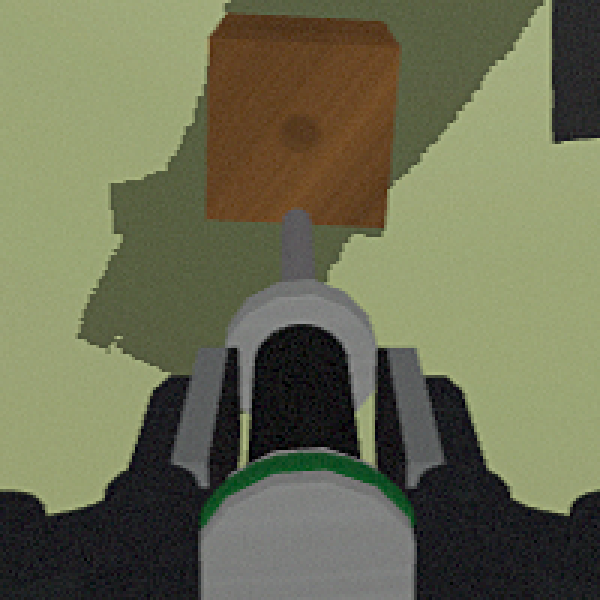

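Call:
send_rows(rows=[[10,[-0.01,0,0.8],0],[10,[-0.01,0,1.6],0],[10,[-0.01,0,2.1],0],[10,[-0.01,0,2.3],0],[10,[-0.01,0,2.5],0],[10,[-0.01,0,2.7],0],[10,[-0.01,0,2.87],0],[10,[-0.01,0,2.87],0]])

```text
time_s: 20.92
tool_pos: [0.6431, -0.2697, 0.1492]
orientation: [[-1.0, -0.002, -0.0], [-0.002, 1.0, 0.0], [0.0, 0.0, -1.0]]
wrist_force: [0.4, -0.4, -0.8]
width: 0.279
finger_force: 80.0
```

Call:
send_rows(rows=[[10,[0,0,0.3],0],[10,[0,0,0.6],0],[10,[0,0,0.9],0],[10,[0,0,1.1],0],[10,[0,0,1.2],0],[10,[0,0,1.28],0],[10,[0,0,1.34],0],[10,[0,0,1.37],0],[10,[0,0,1.37],0],[10,[0,0,1.37],0]])

```text
time_s: 21.75
tool_pos: [0.6434, -0.27, 0.0953]
orientation: [[-1.0, -0.002, 0.001], [-0.002, 1.0, -0.0], [-0.001, -0.0, -1.0]]
wrist_force: [-0.6, -0.5, -2.7]
width: 0.279
finger_force: 80.0
```

Call:
send_rows(rows=[[10,[0,0,0.03],0],[20,[0,0,0.03],0],[40,[0,0,0.03],0],[85,[0,0,0.03],0],[85,[0,0,0.03],0],[85,[0,0,0.03],0],[85,[0,0,0.03],0],[85,[0,0,0.03],0],[85,[0,0,0.03],0],[85,[0,0,0.03],0],[85,[0,0,0.03],0]])

```text
time_s: 22.67
tool_pos: [0.6432, -0.2698, 0.0937]
orientation: [[-1.0, -0.002, -0.0], [-0.002, 1.0, 0.0], [0.0, 0.0, -1.0]]
wrist_force: [-0.4, -0.2, -0.5]
width: 0.992
finger_force: 0.0
```

Call:
send_rows(rows=[[85,[0,0,-0.5],0],[85,[0,0,-1],0],[85,[0,0,-2],0],[85,[0,0,-3],0],[85,[0,0,-4.1],0],[85,[0.5,1.5,-4.5],0],[85,[0.5,2.5,-4.5],0],[85,[0.5,3.5,-4.5],0],[85,[0.5,3.5,-4.5],0],[85,[0.5,3.5,-4.5],0],[85,[0.5,3.5,-4.5],0]])

```text
time_s: 23.58
tool_pos: [0.623, -0.1287, 0.2743]
orientation: [[-1.0, -0.004, 0.001], [-0.004, 1.0, -0.0], [-0.001, -0.0, -1.0]]
wrist_force: [0.6, -0.1, 0.9]
width: 0.996
finger_force: 0.0
```

Run:
```python
from h import *
s=read_state(); print(s['tool_pos'],s['wrist_force'],s['width'])
cam=look('wrist'); cv2.imwrite('pics/w10.png',cam[0])
for k in P: print(check(k,cam=cam))
print(go([.4915,-.1056,.12],180))
```

```text
[ 0.62299622 -0.12874697  0.274285  ] [ 0.55090835 -0.0867371   0.85808567] 0.9955404674062435
(1, [0.4919, -0.1054], 'dia px', [17, 19], 'exp', np.float64(16.4))
(2, [0.4771, 0.087], 'dia px', [17, 20], 'exp', np.float64(16.6))
(3, [0.5927, -0.1083], 'dia px', [14, 12], 'exp', np.float64(14.9))
(4, [0.5954, 0.0031], 'dia px', [16, 15], 'exp', np.float64(14.9))
([3.288, 0.616, 3.844], np.float64(0.03))
```

View pics/w10.png

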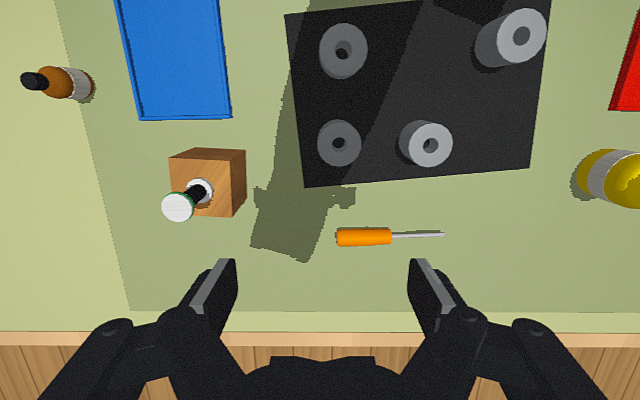

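Call:
send_rows(rows=[[85,[3.29,0.62,0],0],[85,[3.29,0.62,0],0],[85,[3.29,0.62,0],0],[85,[3.29,0.62,1],0],[85,[3.29,0.62,2],0],[85,[3.29,0.62,3],0],[85,[3.29,0.62,3.8],0],[85,[3.29,0.62,4.6],0],[85,[3.29,0.62,5.3],0],[85,[3.29,0.62,5.9],0],[85,[3.29,0.62,6.3],0],[85,[3.29,0.62,6.36],0],[85,[3.29,0.62,6.36],0],[50,[3.29,0.62,6.36],0],[40,[3.29,0.62,6.36],0],[40,[3.29,0.62,6.36],0],[40,[3.29,0.62,6.36],0],[40,[3.29,0.62,6.36],0],[40,[3.29,0.62,6.36],0],[40,[3.29,0.62,6.36],0]], newtons=50)

```text
time_s: 25.3
tool_pos: [0.4922, -0.1058, 0.0207]
orientation: [[-1.0, -0.002, 0.003], [-0.002, 1.0, -0.001], [-0.003, -0.001, -1.0]]
wrist_force: [-1.2, -0.9, 6.4]
width: 0.603
finger_force: 52.6
```

Call:
send_rows(rows=[[40,[0,0,0],0],[40,[0,0,-0.4],0],[40,[0,0,-1],0],[40,[0,0,-2],0],[40,[0,0,-2.5],0],[40,[0,0,-2.5],0],[40,[0,0,-2.5],0],[40,[0,0,-2.5],0]])

```text
time_s: 25.97
tool_pos: [0.4909, -0.1051, 0.1189]
orientation: [[-1.0, -0.002, -0.0], [-0.002, 1.0, 0.0], [0.0, 0.0, -1.0]]
wrist_force: [0.1, 0.0, -2.3]
width: 0.604
finger_force: 52.8
```

Run:
```python
from h import *
s=read_state(); print(s['tool_pos'],s['wrist_force'],s['width'],go([.4875,-.310,.12],180))
```

```text
[ 0.49090649 -0.10513383  0.11885618] [ 0.12157098  0.04873984 -2.25221666] 0.6039540954480661 ([0.094, -5.121, -0.029], np.float64(0.02))
```

Call:
send_rows(rows=[[40,[0.09,-1,0],0],[40,[0.09,-2,0],0],[40,[0.09,-3,0],0],[40,[0.09,-4,0],0],[40,[0.09,-5.12,0],0],[40,[0.09,-5.12,0],0],[40,[0.09,-5.12,0.8],0],[40,[0.09,-5.12,1.5],0],[40,[0.09,-5.12,2],0],[40,[0.09,-5.12,2.2],0],[40,[0.09,-5.12,2.3],0],[40,[0.09,-5.12,2.35],0],[40,[0.09,-5.12,2.35],0],[40,[0.09,-5.12,2.35],0]])

```text
time_s: 27.13
tool_pos: [0.4882, -0.31, 0.0257]
orientation: [[-1.0, -0.002, 0.0], [-0.002, 1.0, -0.0], [-0.0, -0.0, -1.0]]
wrist_force: [0.6, 0.0, -1.5]
width: 0.605
finger_force: 53.3
```

Call:
send_rows(rows=[[40,[0,0,0.03],0],[40,[0,0,0.04],0],[70,[0,0,0.04],0],[70,[0,0,0.04],0],[70,[0,0,0.04],0],[70,[0,0,0.04],0],[70,[0,0,-0.5],0],[70,[0,0,-1.2],0],[85,[0,0,-2.2],0],[85,[0,0,-3.2],0],[85,[0,0,-5],0],[85,[0,0,-6],0],[85,[0,0,-6],0]])

```text
time_s: 28.22
tool_pos: [0.4883, -0.3103, 0.2693]
orientation: [[-1.0, -0.002, 0.003], [-0.002, 1.0, -0.002], [-0.003, -0.002, -1.0]]
wrist_force: [0.5, -0.5, -0.8]
width: 0.995
finger_force: 0.0
```

Run:
```python
from h import *
s=read_state(); print(s['tool_pos'],s['wrist_force'],s['width'])
cam=look('wrist'); cv2.imwrite('pics/w11.png',cam[0])
Q=dict(P); Q[1]=(.4875,-.310)
print(check(1,z=.057,P=Q,cam=cam)); print(check(2,cam=cam))
print(go([.477,.087,.12],180))
```

```text
[ 0.4883012  -0.31026785  0.26928822] [ 0.49986659 -0.53301012 -0.76886863] 0.9952278868547135
(1, [0.487, -0.3094], 'dia px', [14, 14], 'exp', np.float64(14.9))
(2, 'out of view', (np.int64(650), np.int64(159)))
([0.316, 9.976, 3.781], np.float64(0.02))
```

Call:
send_rows(rows=[[85,[0.3,9.98,0],0],[85,[0.3,9.98,0],0],[85,[0.3,9.98,0],0],[85,[0.3,9.98,0],0],[85,[0.3,9.98,0],0],[85,[0.3,9.98,0],0],[85,[0.3,9.98,0],0],[85,[0.3,9.98,0],0],[85,[0.3,9.98,0],0],[85,[0.3,9.98,0],0],[85,[0.3,9.98,0],0],[85,[0.3,9.98,0],0],[85,[0.3,9.98,0],0]])

```text
time_s: 29.35
tool_pos: [0.4754, 0.0888, 0.265]
orientation: [[-1.0, -0.002, -0.0], [-0.002, 1.0, -0.0], [0.0, -0.0, -1.0]]
wrist_force: [-0.6, -0.9, -0.4]
width: 0.993
finger_force: 0.0
```

Run:
```python
from h import *
s=read_state(); print(s['tool_pos'])
cam=look('wrist'); cv2.imwrite('pics/w12.png',cam[0])
for k in (2,3,4): print(check(k,cam=cam))
print(go([.477,.087,.02],180))
```

```text
[0.47541072 0.08880101 0.26503964]
(2, [0.4768, 0.0817], 'dia px', [24, 33], 'exp', np.float64(14.8))
(3, [0.5946, -0.1077], 'dia px', [14, 13], 'exp', np.float64(13.5))
(4, 'none', (np.int64(256), np.int64(256)))
([-0.04, -0.032, 6.127], np.float64(0.01))
```

Run:
```python
from h import *
im=cv2.imread('pics/w12.png'); i=vision.camera_info('wrist'); g=cv2.cvtColor(im,cv2.COLOR_BGR2GRAY)
u,v=np.round(proj(i,[[.477,.087,.052]])[0]).astype(int); c=cv2.resize(g[v-40:v+41,u-40:u+41],None,fx=4,fy=4,interpolation=cv2.INTER_CUBIC)
for r0,r1 in ((24,36),(80,96)):
    h=cv2.HoughCircles(cv2.GaussianBlur(c,(0,0),2),cv2.HOUGH_GRADIENT,1,30,param1=60,param2=15,minRadius=r0,maxRadius=r1)
    for x,y,r in h[0][:3]: print(r/4,cast(i,[u-40+x/4-.4,v-40+y/4-.4],.052)[0][:2].round(4))
print(g[v-12:v+13:2,u-26:u+27:3])
```

```text
6.95 [0.4768 0.0872]
20.75 [0.4765 0.0881]
[[ 34  24  52 104 101 103 101  96  93  99  92 178 175 176 178  77  49  47]
 [ 35  26  70 100  97  95  98  99  94  99  90 173 172 175 175 154  47  48]
 [ 26  20  88 100  99 101  99  98 100 104  89 174 173 172 173 177  43  48]
 [ 33  23 103 100  97  99 103  90  38  47  56 175 172 171 172 175  45  52]
 [ 29  22 102 103 100  97  94  72  21  57  18 161 173 170 172 177  71  52]
 [ 30  23  98 101  97 102  93  88  61  65  99 109 171 168 173 173  79  45]
 [ 38  26  98  97  99  96  88  90  87  89  93 105 170 174 170 175 102  48]
 [ 26  28 101  98 100  95  93  85  83 102  88 125 172 172 173 172 105  49]
 [ 38  23 103  94 100  98 103  84  89  91  92 160 170 167 171 174  37  50]
 [ 38  24 107 100  99  96  97  93  85  89 119 172 170 170 171 172  40  47]
 [ 23  28  83  97  95  92  99  97 108 102 178 168 170 170 168 175  50  50]
 [ 32  16  31  97  98 100  97  99  95  90 171 172 170 168 173 147  44  52]
 [ 20  31  33 108 104  98 101  99  96  94 173 169 174 169 175  45  53  44]]
```

Call:
send_rows(rows=[[85,[-0.04,-0.04,1],0],[85,[-0.04,-0.04,2],0],[85,[-0.04,-0.04,3],0],[85,[-0.04,-0.04,4],0],[85,[-0.04,-0.04,4.8],0],[85,[-0.04,-0.04,5.5],0],[85,[-0.04,-0.04,6],0],[85,[-0.04,-0.04,6.13],0],[85,[-0.04,-0.04,6.13],0],[40,[-0.04,-0.04,6.13],0],[40,[-0.04,-0.04,6.13],0],[40,[-0.04,-0.04,6.13],0],[40,[-0.04,-0.04,6.13],0],[40,[-0.04,-0.04,6.13],0],[40,[-0.04,-0.04,6.13],0],[40,[-0.04,-0.04,6.13],0],[40,[-0.04,-0.04,6.13],0]])

```text
time_s: 30.82
tool_pos: [0.4781, 0.0872, 0.0219]
orientation: [[-1.0, -0.002, 0.003], [-0.002, 1.0, -0.001], [-0.003, -0.001, -1.0]]
wrist_force: [-0.8, -1.9, 8.0]
width: 0.619
finger_force: 51.3
```

Call:
send_rows(rows=[[40,[0,0,0],0],[40,[0,0,-0.4],0],[40,[0,0,-1],0],[40,[0,0,-2],0],[40,[0,0,-3],0],[40,[0,0,-3],0],[40,[0,0,-3],0],[40,[0,0,-3],0]])

```text
time_s: 31.48
tool_pos: [0.4768, 0.0875, 0.1405]
orientation: [[-1.0, -0.002, 0.001], [-0.002, 1.0, 0.0], [-0.001, 0.0, -1.0]]
wrist_force: [-0.0, 0.2, -1.9]
width: 0.621
finger_force: 53.0
```

Run:
```python
from h import *
s=read_state(); print(s['tool_pos'],s['wrist_force'],s['width'],go([.4075,-.3115,.14],180))
```

```text
[0.47684645 0.08751294 0.14047292] [-0.00459308  0.15454704 -1.87449726] 0.6211234650143406 ([1.751, -9.972, 0.01], np.float64(0.02))
```

Call:
send_rows(rows=[[40,[1.75,-9.97,0],0],[40,[1.75,-9.97,0],0],[40,[1.75,-9.97,0],0],[40,[1.75,-9.97,0],0],[40,[1.75,-9.97,0],0],[40,[1.75,-9.97,0],0],[40,[1.75,-9.97,0],0],[40,[1.75,-9.97,0],0],[40,[1.75,-9.97,0],0],[40,[1.75,-9.97,0],0],[40,[1.75,-9.97,0],0],[40,[1.75,-9.97,0],0],[40,[1.75,-9.97,0],0],[40,[1.75,-9.97,0],0]])

```text
time_s: 32.65
tool_pos: [0.4075, -0.3102, 0.1394]
orientation: [[-1.0, -0.003, -0.001], [-0.003, 1.0, 0.001], [0.001, 0.001, -1.0]]
wrist_force: [-0.4, 0.1, -0.9]
width: 0.617
finger_force: 53.2
```

Call:
send_rows(rows=[[40,[0,0,0.8],0],[40,[0,0,1.6],0],[40,[0,0,2.2],0],[40,[0,0,2.6],0],[40,[0,0,2.75],0],[40,[0,0,2.85],0],[40,[0,0,2.85],0],[40,[0,0,2.85],0]])

```text
time_s: 33.32
tool_pos: [0.4083, -0.311, 0.0272]
orientation: [[-1.0, -0.003, 0.001], [-0.003, 1.0, -0.001], [-0.001, -0.001, -1.0]]
wrist_force: [0.4, 0.7, -0.8]
width: 0.618
finger_force: 53.3
```

Call:
send_rows(rows=[[40,[0,0,0.04],0],[40,[0,0,0.06],0],[70,[0,0,0.06],0],[70,[0,0,0.06],0],[70,[0,0,0.06],0],[70,[0,0,0.06],0],[70,[0,0,-0.5],0],[70,[0,0,-1.2],0],[85,[0,0,-2.2],0],[85,[0,0,-3.2],0],[85,[0,0,-5],0],[85,[-1,1,-6],0],[85,[-4.67,5.08,-6],0],[85,[-4.67,5.08,-6],0],[85,[-4.67,5.08,-6],0],[85,[-4.67,5.08,-6],0],[85,[-4.67,5.08,-6],0],[85,[-4.67,5.08,-6],0],[85,[-4.67,5.08,-6],0],[85,[-4.67,5.08,-6],0]])

```text
time_s: 34.98
tool_pos: [0.5954, -0.1059, 0.2655]
orientation: [[-1.0, -0.005, -0.001], [-0.005, 1.0, 0.0], [0.001, 0.0, -1.0]]
wrist_force: [-0.4, 0.6, 0.1]
width: 0.996
finger_force: 0.0
```

```bash
cat >> h.py <<'E'
def hough(cam,xy,z=.052):
    im,i=cam; g=cv2.cvtColor(im,cv2.COLOR_BGR2GRAY); q=proj(i,[[*xy,z],[xy[0],xy[1]+.009,z]]); u,v=np.round(q[0]).astype(int); r=4*np.hypot(*(q[1]-q[0]))
    if not(40<u<600 and 40<v<360): return 'out',(u,v)
    c=cv2.resize(g[v-40:v+41,u-40:u+41],None,fx=4,fy=4,interpolation=cv2.INTER_CUBIC); o=[]
    for k in (1,3):
        h=cv2.HoughCircles(cv2.GaussianBlur(c,(0,0),2),cv2.HOUGH_GRADIENT,1,30,param1=60,param2=13,minRadius=int(k*r*.82),maxRadius=int(k*r*1.15))
        if h is not None: o+=[cast(i,[u-40+x/4-.4,v-40+y/4-.4],z)[0][:2].round(4).tolist() for x,y,_ in h[0][:2]]
    return o
E
python3 - <<'E'
from h import *
s=read_state(); print(s['tool_pos'],s['width'])
cam=look('wrist'); cv2.imwrite('pics/w13.png',cam[0])
for k in (3,4): print(k,hough(cam,P[k]),check(k,cam=cam))
print('placed',hough(cam,(.4875,-.31),.057),hough(cam,(.4075,-.311),.057))
print(go([.595,-.1077,.02],180))
E
```

```text
[ 0.5953898  -0.10593522  0.26547153] 0.9958402108950234
3 [[0.5952, -0.1079], [0.5936, -0.1076]] (3, [0.5918, -0.1081], 'dia px', [14, 9], 'exp', np.float64(14.9))
4 [[0.5953, 0.0025], [0.6079, -0.0088], [0.5925, 0.0007], [0.5871, -0.0092]] (4, [0.595, 0.0028], 'dia px', [15, 15], 'exp', np.float64(14.8))
placed [[0.4878, -0.3077], [0.4915, -0.3117], [0.4838, -0.3126]] ('out', (np.int64(116), np.int64(-16)))
([-0.022, -0.013, 6.135], np.float64(0.04))
```

Call:
send_rows(rows=[[85,[-0.02,-0.02,1],0],[85,[-0.02,-0.02,2],0],[85,[-0.02,-0.02,3],0],[85,[-0.02,-0.02,4],0],[85,[-0.02,-0.02,4.8],0],[85,[-0.02,-0.02,5.5],0],[85,[-0.02,-0.02,6],0],[85,[-0.02,-0.02,6.13],0],[85,[-0.02,-0.02,6.13],0],[40,[-0.02,-0.02,6.13],0],[40,[-0.02,-0.02,6.13],0],[40,[-0.02,-0.02,6.13],0],[40,[-0.02,-0.02,6.13],0],[40,[-0.02,-0.02,6.13],0],[40,[-0.02,-0.02,6.13],0],[40,[-0.02,-0.02,6.13],0],[40,[-0.02,-0.02,6.13],0]])

```text
time_s: 36.45
tool_pos: [0.5958, -0.1093, 0.023]
orientation: [[-1.0, -0.002, 0.003], [-0.002, 1.0, -0.002], [-0.003, -0.002, -1.0]]
wrist_force: [-1.7, -1.7, 6.3]
width: 0.615
finger_force: 52.0
```

Call:
send_rows(rows=[[40,[0,0,0],0],[40,[0,0,-0.4],0],[40,[0,0,-1],0],[40,[0,0,-2],0],[40,[0,0,-3],0],[40,[0,0,-3.5],0],[40,[0,0,-3.5],0],[40,[0,0,-3.5],0]])

```text
time_s: 37.12
tool_pos: [0.5955, -0.1089, 0.1627]
orientation: [[-1.0, -0.002, 0.003], [-0.002, 1.0, -0.001], [-0.003, -0.001, -1.0]]
wrist_force: [0.9, 0.9, -2.6]
width: 0.612
finger_force: 53.2
```

Run:
```python
from h import *
s=read_state(); print(s['tool_pos'],s['wrist_force'],s['width'],go([.474,.309,.16],180))
```

```text
[ 0.59545241 -0.10886233  0.16269568] [ 0.90727835  0.89510973 -2.62751955] 0.6124561274697155 ([3.018, 10.452, 0.045], np.float64(0.02))
```

Call:
send_rows(rows=[[40,[3.02,10.45,0],0],[40,[3.02,10.45,0],0],[40,[3.02,10.45,0],0],[40,[3.02,10.45,0],0],[40,[3.02,10.45,0],0],[40,[3.02,10.45,0],0],[40,[3.02,10.45,0],0],[40,[3.02,10.45,0],0],[40,[3.02,10.45,0],0],[40,[3.02,10.45,0],0],[40,[3.02,10.45,0],0],[40,[3.02,10.45,0],0],[40,[3.02,10.45,0],0],[40,[3.02,10.45,0],0],[40,[3.02,10.45,0],0]])

```text
time_s: 38.37
tool_pos: [0.4735, 0.308, 0.1602]
orientation: [[-1.0, -0.001, -0.001], [-0.001, 1.0, -0.001], [0.001, -0.001, -1.0]]
wrist_force: [-0.0, -0.3, -2.4]
width: 0.617
finger_force: 53.4
```

Call:
send_rows(rows=[[40,[0,0,0.8],0],[40,[0,0,1.6],0],[40,[0,0,2.4],0],[40,[0,0,3],0],[40,[0,0,3.25],0],[40,[0,0,3.35],0],[40,[0,0,3.35],0],[40,[0,0,3.35],0]])

```text
time_s: 39.03
tool_pos: [0.4742, 0.3084, 0.0278]
orientation: [[-1.0, -0.0, 0.001], [-0.0, 1.0, 0.0], [-0.001, 0.0, -1.0]]
wrist_force: [0.9, 0.6, -2.2]
width: 0.615
finger_force: 52.6
```

Call:
send_rows(rows=[[40,[0,0,0.04],0],[40,[0,0,0.07],0],[70,[0,0,0.07],0],[70,[0,0,0.07],0],[70,[0,0,0.07],0],[70,[0,0,0.07],0],[70,[0,0,-0.5],0],[70,[0,0,-1.2],0],[85,[0,0,-2.2],0],[85,[0,0,-3.2],0],[85,[0,0,-5],0],[85,[-1,-1,-6],0],[85,[-3.02,-7.65,-6],0],[85,[-3.02,-7.65,-6],0],[85,[-3.02,-7.65,-6],0],[85,[-3.02,-7.65,-6],0],[85,[-3.02,-7.65,-6],0],[85,[-3.02,-7.65,-6],0],[85,[-3.02,-7.65,-6],0],[85,[-3.02,-7.65,-6],0]])

```text
time_s: 40.7
tool_pos: [0.5962, -0.0015, 0.2669]
orientation: [[-1.0, 0.002, 0.0], [0.002, 1.0, -0.001], [-0.0, -0.001, -1.0]]
wrist_force: [-0.2, -0.0, 0.6]
width: 0.996
finger_force: 0.0
```

Call:
send_rows(rows=[[85,[0,0,0],0],[85,[0,0,0],0],[85,[0,0,0],0]])

```text
time_s: 40.95
tool_pos: [0.5944, 0.004, 0.2666]
orientation: [[-1.0, -0.002, -0.001], [-0.002, 1.0, 0.0], [0.001, 0.0, -1.0]]
wrist_force: [-0.5, 1.1, 0.6]
width: 0.993
finger_force: 0.0
```

Run:
```python
from h import *
s=read_state(); print(s['tool_pos'],s['width'])
cam=look('wrist'); cv2.imwrite('pics/w14.png',cam[0])
print(hough(cam,P[4]),check(4,cam=cam))
print(go([.595,.0025,.02],180))
```

```text
[0.59438637 0.00398761 0.26657131] 0.9929727822020589
[[0.5947, 0.0027], [0.5941, 0.0024], [0.5836, 0.0033]] (4, [0.5923, 0.0031], 'dia px', [14, 11], 'exp', np.float64(14.8))
([-0.019, -0.05, 6.168], np.float64(0.03))
```

Call:
send_rows(rows=[[85,[-0.02,-0.04,1],0],[85,[-0.02,-0.04,2],0],[85,[-0.02,-0.04,3],0],[85,[-0.02,-0.04,4],0],[85,[-0.02,-0.04,4.8],0],[85,[-0.02,-0.04,5.5],0],[85,[-0.02,-0.04,6],0],[85,[-0.02,-0.04,6.15],0],[85,[-0.02,-0.04,6.15],0],[40,[-0.02,-0.04,6.15],0],[40,[-0.02,-0.04,6.15],0],[40,[-0.02,-0.04,6.15],0],[40,[-0.02,-0.04,6.15],0],[40,[-0.02,-0.04,6.15],0],[40,[-0.02,-0.04,6.15],0],[40,[-0.02,-0.04,6.15],0],[40,[-0.02,-0.04,6.15],0]])

```text
time_s: 42.42
tool_pos: [0.5966, 0.0018, 0.0228]
orientation: [[-1.0, -0.002, 0.003], [-0.002, 1.0, 0.0], [-0.003, 0.0, -1.0]]
wrist_force: [-0.9, 1.6, 7.2]
width: 0.605
finger_force: 53.9
```

Call:
send_rows(rows=[[40,[0,0,0],0],[40,[0,0,-0.4],0],[40,[0,0,-1],0],[40,[0,0,-2],0],[40,[0,0,-3],0],[40,[0,0,-3.5],0],[40,[0,0,-3.5],0],[40,[0,0,-3.5],0]])

```text
time_s: 43.08
tool_pos: [0.596, 0.0016, 0.1624]
orientation: [[-1.0, -0.002, 0.003], [-0.002, 1.0, -0.0], [-0.003, -0.0, -1.0]]
wrist_force: [-0.1, -0.2, -1.9]
width: 0.603
finger_force: 53.0
```

Run:
```python
from h import *
s=read_state(); print(s['tool_pos'],s['wrist_force'],s['width'],go([.394,.310,.16],180))
```

```text
[0.59601593 0.00155019 0.16235653] [-0.11392404 -0.20781549 -1.9140328 ] 0.6030042960627591 ([5.039, 7.719, 0.04], np.float64(0.02))
```

Call:
send_rows(rows=[[40,[5.04,7.7,0],0],[40,[5.04,7.7,0],0],[40,[5.04,7.7,0],0],[40,[5.04,7.7,0],0],[40,[5.04,7.7,0],0],[40,[5.04,7.7,0],0],[40,[5.04,7.7,0],0],[40,[5.04,7.7,0],0],[40,[5.04,7.7,0],0],[40,[5.04,7.7,0],0],[40,[5.04,7.7,0],0],[40,[5.04,7.7,0],0],[40,[5.04,7.7,0],0],[40,[5.04,7.7,0],0],[40,[5.04,7.7,0],0]])

```text
time_s: 44.33
tool_pos: [0.3941, 0.3084, 0.1606]
orientation: [[-1.0, 0.0, -0.0], [0.0, 1.0, -0.0], [0.0, -0.0, -1.0]]
wrist_force: [-0.1, -0.1, -2.3]
width: 0.606
finger_force: 53.3
```

Call:
send_rows(rows=[[40,[0,0,0.8],0],[40,[0,0,1.6],0],[40,[0,0,2.4],0],[40,[0,0,3],0],[40,[0,0,3.25],0],[40,[0,0,3.35],0],[40,[0,0,3.38],0],[40,[0,0,3.38],0]])

```text
time_s: 45.0
tool_pos: [0.3925, 0.3077, 0.0271]
orientation: [[-1.0, -0.0, -0.001], [-0.0, 1.0, -0.002], [0.001, -0.002, -1.0]]
wrist_force: [-11.6, -7.7, 25.9]
width: 0.604
finger_force: 57.6
```

Call:
send_rows(rows=[[40,[0,0,-0.03],0],[40,[0,0,-0.03],0],[40,[0,0,-0.03],0]])

```text
time_s: 45.25
tool_pos: [0.3942, 0.309, 0.0272]
orientation: [[-1.0, -0.001, 0.001], [-0.001, 1.0, 0.0], [-0.001, 0.0, -1.0]]
wrist_force: [0.4, -1.6, 4.8]
width: 0.606
finger_force: 55.5
```

Call:
send_rows(rows=[[70,[0,0,0],0],[70,[0,0,0],0],[70,[0,0,0],0],[70,[0,0,0],0],[70,[0,0,-0.6],0],[70,[0,0,-1.3],0],[85,[0,0,-2.2],0],[85,[0,0,-3.2],0],[85,[0,0,-5],0],[85,[0,0,-6.5],0],[85,[-1,-7.5,-6.5],0],[85,[-1,-7.5,-6.5],0],[85,[-1,-7.5,-6.5],0],[85,[-1,-7.5,-6.5],0],[85,[-1,-7.5,-6.5],0],[85,[-1,-7.5,-6.5],0],[85,[-1,-7.5,-6.5],0],[85,[-1,-7.5,-6.5],0],[85,[-1,-7.5,-6.5],0],[85,[-1,-7.5,-6.5],0]])

```text
time_s: 46.92
tool_pos: [0.434, 0.0086, 0.2868]
orientation: [[-1.0, 0.001, -0.0], [0.001, 1.0, 0.0], [0.0, 0.0, -1.0]]
wrist_force: [0.2, -0.2, -0.0]
width: 0.996
finger_force: 0.0
```

Run:
```python
from h import *
s=read_state(); print(s['time_s'],s['tool_pos'],s['width'])
im,i=look('top'); sc,j=look('scene')
h=cv2.cvtColor(im,cv2.COLOR_BGR2HSV); m=(h[...,1]<45)&(h[...,2]>70); m[:140]=0;m[285:]=0;m[:,:195]=0;m[:,440:]=0
for c,st in blobs(m,60): print(np.round(c,1),st[4],cast(i,c,.057)[0].round(4))
t=cv2.resize(im[140:290,165:475],(640,310),interpolation=cv2.INTER_CUBIC); b=cv2.resize(sc[120:300,110:470],(560,280),interpolation=cv2.INTER_CUBIC)
b=np.hstack([b,np.zeros((280,80,3),np.uint8)]); cv2.imwrite('pics/fin.png',np.vstack([t,b]))
```

```text
46.9167 [0.43398634 0.00863881 0.28677086] 0.9963503452948155
[232.2 173.3] 244 [0.6467 0.2748 0.057 ]
[405.2 173. ] 117 [ 0.6533 -0.2828  0.057 ]
[301.4 242.5] 4951 [0.4269 0.0466 0.057 ]
[406.7 218.8] 186 [ 0.506  -0.2851  0.057 ]
[219.9 227.6] 185 [0.4707 0.3067 0.057 ]
[414.9 251. ] 194 [ 0.4054 -0.3088  0.057 ]
[218.8 252.9] 189 [0.391  0.3067 0.057 ]
```

View pics/fin.png

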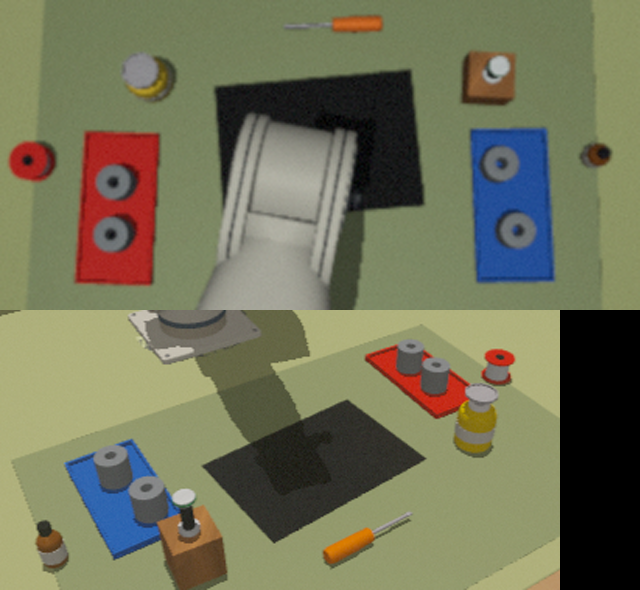

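The last picture shows two spacers standing upright in each tray and the gauge in its stand. One blue-tray spacer was knocked about 3 cm aside at around top-view pixel (407,219), but it is still upright and inside the limits. The mat is clear and the bystanders haven't moved, so I'm handing in.

```bash
python3 -c "
from cell import workorder; print(workorder.finish_job())"
```

```text
the job is handed in; nothing more can be done
None
```

The job is handed in, with no verdict returned: I wet the pin on the dish and probed all four spacers, put the two through-bored ones in blue and the two blind ones in red, and returned the gauge to its stand (one blue-tray spacer was knocked about 3 cm but was still upright within the limits).

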